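# Put the printing tools back on their shadow pads

### The arm

A 6-joint arm with a two-finger parallel gripper is mounted at the origin on the work surface. World frame = base frame: x ahead of the robot, y to its left, z up, the work surface at z = 0. Lengths are in m, angles in rad, forces in N, time in s.
With the tool pointing down it reaches from about 0.375 to 0.975 m from the base axis. Payload 3.8 kg.
Tool frame: the origin (TCP) lies at the very end of the fingers, on their centre line; the grasp point (between the pads) lies 19 mm behind it; z points along the fingers, y is the line along which they close (so a half turn about z gives the same grasp; the last joint's range is limited). The gripper opens to 85 mm and grips with 20 to 120 N. Pads are 22 mm wide; open, the fingers measure 114 mm over their backs; the gripper's body (76 mm by 85 mm) begins 54 mm behind the grasp point. The pads swing forward as they close: fully open they stand 13 mm farther back than shut.
Start: joints at [-1.38, 0.264, 1.604, -0, 1.274, -0.037], TCP at [0.152, -0.658, 0.231] pointing down, gripper open.
Joint ranges: [-2.63, 2.63], [-0.94, 2.18], [0.31, 2.57], [-1.31, 4.45], [0, 2.66], [-2.55, 2.55]. Speed limits (rad/s): [2.57, 2.57, 3.14, 3.14, 3.14, 3.14].

### API

Orientations are given as a unit quaternion [x, y, z, w].
In Python, from rig import telemetry, optics, job gives the robot as it stands.
- The arm moves only by the tool move_arm, never from a script. Its argument "plan" is a list of rows, each a list of 3 entries, a list of its own where there are three numbers: the shift along the tool's x, y, z in mm, then the turn, a rotation vector about the tool's x, y, z in degrees, then the finger opening in mm, from 0 to 85.4. A call has exactly 10 rows; each row shifts and turns the commanded pose from where the row before left it, along the tool's axes as they then stand; what a row does not reach is not made up. A row lasts 1/10 s, in which the tool goes at most 50 mm and 8.59 degrees, less where a joint would pass 70% of its speed; a pose out of reach is approached as far as the arm can. A call with a gripper value outside its range is refused whole. The fingers move at their own pace and stop on an object; the grip force is fixed at half the most. Time passes only in rows, so rows that do not move let the fingers close, or fill a call up. It gives the time, the measured TCP pose, the force, the opening and the grip force at its end, in the units of the state.
- telemetry.get_state(): the state, without advancing time (a new reading comes with each control period).
- optics.get_image(name): name is "side" or "top"; returns a dict with "image" (420x560x3 uint8, red, green, blue), "range_z" (420x560 float32, m along the optical axis (not along the pixel's ray), 0 where there is no reading), "mtx" (3x3 intrinsics, pixels), "world_to_cam" (4x4, takes a point from world to camera coordinates). Camera axes: x right, y down, z forward; pixel columns grow to the right and rows downward; lengths in m; the calibration is good to about 2 mm. A picture is of the moment at which its call begins.
- job.close_job(): hands the job in; it is judged then, once.
The state is a dict: "time": time; "joint_pos": joint angles; "qvel": joint speeds; "joint_efforts": joint torques, N m; "eef_pos": TCP position; "tcp_rot": TCP orientation; "contact_force": force on the tool from outside, world axes, zero at the start; "ft_torque": the same for the moment, N m; "finger_gap": finger opening in m; "finger_force": force on a finger pad.
Only numpy, scipy, OpenCV 4.12 (cv2) and the standard library are available. Lean on these libraries where they do the work, as an engineer would, in place of code of your own. Each camera call takes 0.05 s, during which the arm holds its last target. There are 200 camera calls.

### The job

The print run is over: put the two squeegees, the tape roll and the ink tin back, each on the plywood pad that bears its own outline. Each should lie flat (the tin stand upright) and cover its outline neatly, the squeegees lined up with theirs, blade to either side. Leave the mug and the hammer where they are.

Things in the scene. Friction and masses are not known exactly. Their poses are not given: they have to be found in the camera images.
- long_squeegee: The longer hand squeegee lying flat: wooden bar, dark rubber blade along one long edge. 130 mm long (own y), 55 mm wide over wood and blade (own x, blade at +x); wood 24 mm thick, blade 12 mm at mid height. Grip across the 55 mm at mid length. Loose, about 160 g. Origin: centre of the footprint, on the underside; z up. Turned up to 0.8 rad from long axis along world y.
- short_squeegee: The shorter hand squeegee lying flat: wooden bar, dark rubber blade along one long edge. 80 mm long (own y), 55 mm wide over wood and blade (own x, blade at +x); wood 24 mm thick, blade 12 mm at mid height. Grip across the 55 mm at mid length. Loose, about 100 g. Origin: centre of the footprint, on the underside; z up. Turned up to 0.8 rad from long axis along world y.
- tape_roll: Pale roll of narrow tape lying flat: ring 62 mm outside diameter, 38 mm hole, 24 mm high, loose, about 60 g. Origin: on its axis at the underside; z up along the axis; its yaw has no meaning.
- ink_tin: Closed metal ink tin standing upright: 52 mm diameter, 55 mm high, no handle, loose, about 220 g. Origin: on its axis at the underside; z up along the axis; its yaw has no meaning.
- pad_long: Plywood pad fixed to the bench, 100 (own x) x 150 (own y) x 6 mm thick, turned at most 0.15 rad, with a flat dark rectangle 55 (own x) x 130 mm (own y) in its middle. Origin: centre of the pad on its underside (6 mm below its top), z up; the outline is centred on it. Place of the longer squeegee.
- pad_short: Plywood pad fixed to the bench, 100 (own x) x 150 (own y) x 6 mm thick, turned at most 0.15 rad, with a flat dark rectangle 55 (own x) x 80 mm (own y) in its middle. Origin: centre of the pad on its underside (6 mm below its top), z up; the outline is centred on it. Place of the shorter squeegee.
- pad_ring: Plywood pad fixed to the bench, 100 (own x) x 150 (own y) x 6 mm thick, turned at most 0.15 rad, with a flat dark ring, 62 mm outside and 38 mm inside diameter in its middle. Origin: centre of the pad on its underside (6 mm below its top), z up; the outline is centred on it. Place of the tape roll.
- pad_disc: Plywood pad fixed to the bench, 100 (own x) x 150 (own y) x 6 mm thick, turned at most 0.15 rad, with a flat dark full disc, 52 mm diameter in its middle. Origin: centre of the pad on its underside (6 mm below its top), z up; the outline is centred on it. Place of the ink tin.
- mug: White mug, 80 mm diameter, 90 mm high, with a handle, standing at the right edge of the work (-y side). Origin: centre of its underside. Not part of the job: leave it.
- hammer: Hammer with a blue handle lying along world x at the left edge of the work (+y side). About 260 mm long, 26 mm high, head at the far end 90 mm across. Origin: under the middle of its length, z up. Not part of the job: leave it.
Not all that is in view belongs to the job. Several things have the shape of the ink_tin; the one meant has the colours described above.

How it is judged:
At the end, for the whole second after the job is handed in: Each of the four things rests on its own pad, its centre within 12 mm horizontally of the pad's centre, its underside on the pad (less than 10 mm above the bench), tilted less than 0.1 rad, at rest (under 0.02 m/s); each squeegee's long axis within 0.2 rad of its outline's, either way round (horizontal distance between long_squeegee and pad_long below 0.012 m and angle between each of long_squeegee, short_squeegee, tape_roll, ink_tin's own z axis and vertical below 0.1 rad and z of long_squeegee in the frame of pad_long below 0.01 m and linear speed of each of long_squeegee, short_squeegee, tape_roll, ink_tin below 0.02 m/s and angle between the y axis of long_squeegee and the y axis of pad_long, either way round below 0.2 rad and horizontal distance between short_squeegee and pad_short below 0.012 m and z of short_squeegee in the frame of pad_short below 0.01 m and angle between the y axis of short_squeegee and the y axis of pad_short, either way round below 0.2 rad and horizontal distance between tape_roll and pad_ring below 0.012 m and z of tape_roll in the frame of pad_ring below 0.01 m and horizontal distance between ink_tin and pad_disc below 0.012 m and z of ink_tin in the frame of pad_disc below 0.01 m); the robot touches nothing.
It fails at once if the mug or the hammer is moved by more than 20 mm (distance of any of mug, hammer from where it was at the start of the episode above 0.02 m).
It also fails if it takes over 109 s, if anything falls off the work surface, if the arm or the gripper's body presses on something with over 40 N, if the wrist force passes 120 N, or if a joint passes its speed limit or range.

## Working session

There is one attempt and no reset: what is moved stays moved. The work goes in short steps, Python scripts to look and compute and a tool call to move; the robot and the scene stay as the last step left them, time stands still between calls to the robot, and variables do not carry over. Pictures are saved under pics/ and viewed, at most 14 in all, crops included, and the job is handed in when it is done.

Besides the shell and the picture viewer there is one more tool, called after "Request:" as name(argument=value, ...) on one line, values as JSON. move_arm: Moves the arm, as the interface text tells. Its arguments: {"type":"object","properties":{"plan":{"type":"array"}},"required":["plan"]}

```bash
mkdir -p pics
python3 - <<'E'
from rig import telemetry, optics
import cv2, numpy as np
for n in("top","side"):
    d=optics.get_image(n); cv2.imwrite(f"pics/{n}0.png",d["image"][:,:,::-1]); np.savez(f"{n}0.npz",**d)
    print(n,d["mtx"].round(1).tolist(),d["world_to_cam"].round(3).tolist())
s=telemetry.get_state();print(s)
E
```

```text
top [[390.2, 0.0, 280.5], [0.0, 390.2, 213.6], [0.0, 0.0, 1.0]] [[-0.026, -1.0, -0.0, 0.014], [-0.996, 0.026, -0.08, 0.489], [0.08, -0.002, -0.997, 1.046], [0.0, 0.0, 0.0, 1.0]]
side [[379.4, 0.0, 281.2], [0.0, 379.4, 211.1], [0.0, 0.0, 1.0]] [[-0.668, -0.744, 0.02, 0.325], [-0.551, 0.477, -0.685, 0.29], [0.5, -0.469, -0.728, 0.959], [0.0, 0.0, 0.0, 1.0]]
{'time': 0.1, 'joint_pos': array([-1.37992526e+00,  2.64705133e-01,  1.60528030e+00, -1.24087703e-05,
        1.27373568e+00, -3.68914031e-02]), 'qvel': array([-7.32904676e-04, -1.28470015e-03, -2.52348570e-03, -1.01050052e-03,
        7.47336251e-04, -4.66826003e-05]), 'joint_efforts': array([ 6.91614787e-04, -5.16707826e+01, -3.68590343e+01, -1.63402194e-05,
        6.34375130e-03,  2.71636043e-05]), 'eef_pos': array([ 0.15228194, -0.65688557,  0.230045  ]), 'tcp_rot': array([ 9.93521768e-01,  1.13636986e-01, -8.77669588e-05, -1.06061947e-03]), 'contact_force': array([ 0.41046934,  0.17690766, -0.39554866]), 'ft_torque': array([-0.02811435, -0.0243607 , -0.00275567]), 'finger_force': 0.0, 'finger_gap': 0.08506291720309343}
```

View pics/top0.png

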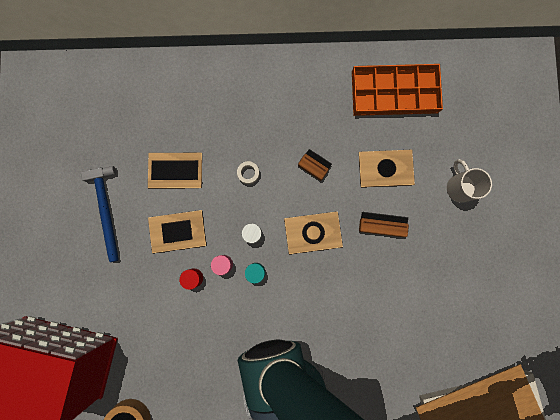

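View pics/side0.png

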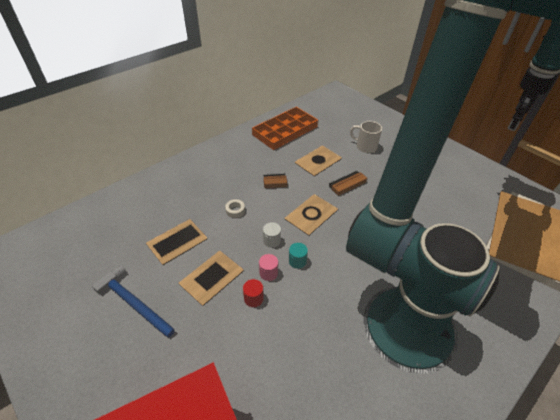

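The top view shows the long pad (175,170), short pad (177,231), tape roll (248,173), short squeegee (314,165), disc pad (386,168), ring pad (313,232) and long squeegee (384,225). There are four tin shapes: white/grey (251,233), pink (221,266), teal (255,273) and red (191,279). The white/grey one fits "metal ink tin"; I'll confirm it in an enlarged crop while measuring.

```bash
cat > h.py <<'E'
import numpy as np, cv2
def ray(d,uv,z):
    "pixels (n,2) -> world points on the plane at height z"
    uv=np.atleast_2d(uv).astype(float); T=np.linalg.inv(d["world_to_cam"])
    r=np.c_[uv,np.ones(len(uv))]@np.linalg.inv(d["mtx"]).T@T[:3,:3].T
    o=T[:3,3]; return o+r*((z-o[2])/r[:,2])[:,None]
def cloud(d):
    h,w=d["range_z"].shape; v,u=np.mgrid[:h,:w]
    p=np.stack([u,v,np.ones_like(u)],-1)@np.linalg.inv(d["mtx"]).T*d["range_z"][...,None]
    T=np.linalg.inv(d["world_to_cam"]); return p@T[:3,:3].T+T[:3,3]
def rect(p):
    "centre, long side, short side, yaw of long axis from world y"
    (c,s,a)=cv2.minAreaRect((p[:,:2]*1000).astype(np.float32)); b=cv2.boxPoints((c,s,a))
    e=max((b[1]-b[0],b[2]-b[1]),key=np.linalg.norm); e=e*np.sign(e[1])
    return np.round(c,1),round(max(s)),round(min(s)),round(float(np.arctan2(-e[0],e[1])),3)
def blob(m,c,r):
    "largest connected mask part in the window round c; pixels (n,2)"
    w=np.zeros_like(m); w[c[1]-r[1]:c[1]+r[1],c[0]-r[0]:c[0]+r[0]]=1
    n,l,s,_=cv2.connectedComponentsWithStats((m&w).astype(np.uint8)); k=1+np.argmax(s[1:,4]); v,u=np.where(l==k); return np.c_[u,v]
E
python3 - <<'E'
from h import *
d=dict(np.load("top0.npz")); P=cloud(d); im=d["image"].astype(int)
print("bench z",np.median(P[190:210,220:290,2]),P[190:210,220:290,2].std())
dark=(im.max(2)<50); wood=(im[...,0]-im[...,2]>45)
for n,c in dict(long=(175,170),short=(177,231),ring=(313,232),disc=(386,168)).items():
    q=blob(dark,c,(27,17)); w=blob(wood,c,(34,26))
    print(n,"outline",rect(ray(d,q,.006)),"pad",rect(ray(d,w,.006)))
hi=(P[...,2]>.011)
for n,c,r in (("sq_long",(384,225),(32,22)),("sq_short",(314,165),(24,24)),("tape",(248,173),(20,20)),("tin",(251,233),(16,16)),("mug",(469,183),(28,32)),("pink",(221,266),(15,15)),("teal",(255,273),(15,15)),("red",(191,279),(15,15))):
    q=blob(hi,c,r); p=P[q[:,1],q[:,0]]; t=p[p[:,2]>p[:,2].max()-.006]
    print(n,rect(p),"top",rect(t),p[:,2].max().round(3), "circle",cv2.minEnclosingCircle((t[:,:2]*1000).astype(np.float32)))
for n in("sq_long","sq_short"):
    c,r={"sq_long":((384,225),(32,22)),"sq_short":((314,165),(24,24))}[n]
    q=blob(hi,c,r); k=dark[q[:,1],q[:,0]]; p=P[q[:,1],q[:,0]]; print(n,"blade mean",p[k].mean(0),"wood",p[~k].mean(0))
s=dict(np.load("side0.npz"))["image"]
a=cv2.resize(d["image"][205:300,165:285],None,fx=4,fy=4); b=cv2.resize(s[215:310,235:315],None,fx=4,fy=4)
cv2.imwrite("pics/tins.png",np.hstack([a,b])[:,:,::-1])
E
```

```text
bench z 0.0005783770799885346 0.09109782294784792
long outline (array([619.7, 295.6]), 129, 51, -0.026) pad (array([619.8, 294.9]), 150, 96, -0.026)
short outline (array([447.9, 289.6]), 79, 55, 0.11) pad (array([449. , 289.8]), 150, 99, 0.114)
ring outline (array([436.8, -86.5]), 59, 58, 0.755) pad (array([436.3, -86.1]), 149, 99, 0.104)
disc outline (array([ 611.3, -297.5]), 48, 47, 1.525) pad (array([ 611. , -296.7]), 150, 100, 0.016)
sq_long (array([ 448.2, -169.6]), 350, 74, 0.045) top (array([403.6,   3.6]), 0, 0, -0.0) 1.082 circle ((403.58740234375, 3.6095328330993652), 9.999999747378752e-05)
sq_short (array([536.9, -37.5]), 267, 79, 0.983) top (array([403.6,   3.6]), 0, 0, -0.0) 1.082 circle ((403.58740234375, 3.6095328330993652), 9.999999747378752e-05)
tape (array([605.5,  89.1]), 60, 60, -0.491) top (array([606.6,  89.3]), 59, 58, 1.559) 0.029 circle ((605.9180908203125, 88.92764282226562), 30.547069549560547)
tin (array([433.9,  52.9]), 105, 49, -0.114) top (array([403.6,   3.6]), 0, 0, -0.0) 1.082 circle ((403.58740234375, 3.6095328330993652), 9.999999747378752e-05)
mug (array([ 516.8, -260.4]), 563, 114, 0.205) top (array([403.6,   3.6]), 0, 0, -0.0) 1.082 circle ((403.58740234375, 3.6095328330993652), 9.999999747378752e-05)
pink (array([365.8,  93.8]), 189, 50, 0.136) top (array([403.6,   3.6]), 0, 0, -0.0) 1.082 circle ((403.58740234375, 3.6095328330993652), 9.999999747378752e-05)
teal (array([332.8,  74.2]), 51, 50, 0.956) top (array([333.6,  73.6]), 50, 49, -0.039) 0.06 circle ((332.597900390625, 74.05732727050781), 25.612037658691406)
red (array([347.2, 133.7]), 279, 50, 0.231) top (array([403.6,   3.6]), 0, 0, -0.0) 1.082 circle ((403.58740234375, 3.6095328330993652), 9.999999747378752e-05)
sq_long blade mean [ 0.46902762 -0.27793421  0.02222963] wood [ 0.44467536 -0.27664075  0.02793668]
sq_short blade mean [ 0.63099356 -0.10205341  0.02997894] wood [ 0.61655715 -0.09077222  0.02698253]
```

View pics/tins.png

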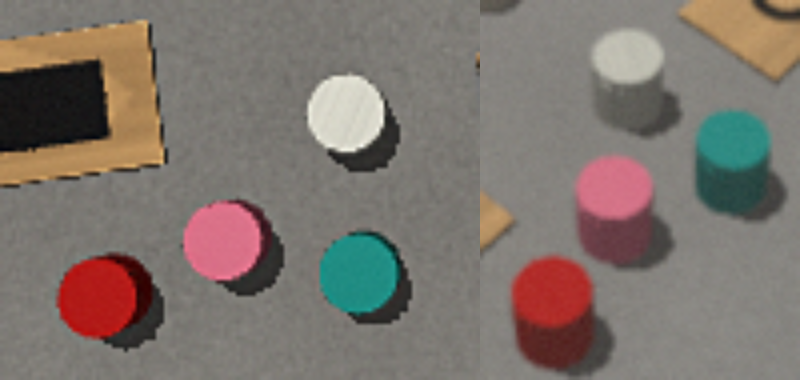

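The enlarged crop shows that the white/grey tin, top view (251,233), is the only bare-metal one with a brushed lid. The other three are coloured, so this is the ink tin. I'll fix the depth mask, which has zeros in it, and finish the poses.

```bash
cat >> h.py <<'E'
def delta(st,goal,psi=None):
    "tool-axis shift (mm) and turn about tool z (deg) to world goal, tool x at yaw psi; shift in the PRESENT tool axes and in the final ones"
    from scipy.spatial.transform import Rotation as R
    r=R.from_quat(st["tcp_rot"]); m=r.as_matrix(); p0=np.arctan2(m[1,0],m[0,0]); psi=p0 if psi is None else psi
    g=R.from_matrix(np.array([[np.cos(psi),np.sin(psi),0],[np.sin(psi),-np.cos(psi),0],[0,0,-1.]]))
    e=np.array(goal)-st["eef_pos"]
    return (r.inv().apply(e)*1000).round(1),(g.inv().apply(e)*1000).round(1),np.degrees((r.inv()*g).as_rotvec()).round(2)
E
python3 - <<'E'
from h import *
from rig import telemetry
d=dict(np.load("top0.npz")); P=cloud(d); im=d["image"].astype(int); ok=d["range_z"]>0
hi=ok&(P[...,2]>.009)&(P[...,2]<.08)
dark=im.max(2)<50
for n,c,r in (("sq_long",(384,225),(32,22)),("sq_short",(314,165),(24,24)),("tape",(248,173),(20,20)),("tin",(251,233),(16,16))):
    q=blob(hi,c,r); p=P[q[:,1],q[:,0]]; t=p[p[:,2]>np.percentile(p[:,2],90)-.004]
    print(n,rect(p),"top",rect(t),"meantop",(t.mean(0)*1000).round(1),"blade",(p[dark[q[:,1],q[:,0]]].mean(0)*1000).round(1) if n[0]=='s' else '')
woodm=(im[...,0]-im[...,2]>25)
for n,c,r in (("sq_long",(384,225),(32,22)),("sq_short",(314,165),(24,24))):
    q=blob(woodm,c,r); print(n,"wood colour@24",rect(ray(d,q,.024)))
E
```

```text
sq_long (array([ 453. , -279.3]), 131, 55, -0.15) top (array([ 452.9, -279.4]), 129, 54, -0.144) meantop [ 444.8 -278.2   25.5] blade [ 468.7 -278.6   18.6]
sq_short (array([623.7, -95.5]), 79, 56, -0.627) top (array([622.1, -94.9]), 78, 52, -0.642) meantop [616.1 -92.2  24.9] blade [ 633.3 -103.2   18.3]
tape (array([605.5,  89.1]), 60, 60, -0.491) top (array([606.7,  89.4]), 59, 58, 1.547) meantop [605.9  89.1  24.7] blade 
tin (array([436.8,  79.8]), 50, 48, -0.012) top (array([436.8,  80.7]), 48, 47, -0.025) meantop [436.8  80.3  56.3] blade 
sq_long wood colour@24 (array([ 444.3, -276.1]), 133, 38, -0.147)
sq_short wood colour@24 (array([615.7, -89.7]), 79, 39, -0.623)
```

Request:
move_arm(plan=[[[38,-30,0],[0,0,0],85],[[38,-30,0],[0,0,0],85],[[38,-30,0],[0,0,0],85],[[38,-30,0],[0,0,0],85],[[38,-30,0],[0,0,0],85],[[38,-30,0],[0,0,0],85],[[38,-30,0],[0,0,0],85],[[38,-30,0],[0,0,0],85],[[38,-30,0],[0,0,0],85],[[36,-30,0],[0,0,0],85]])

```text
time: 1.1
eef_pos: [0.4537, -0.278, 0.231]
tcp_rot: [0.994, 0.114, -0.0, -0.0]
contact_force: [-0.0, -1.0, -0.9]
finger_gap: 0.0846
finger_force: 0.0
```

Request:
move_arm(plan=[[[0,0,15],[0,0,-8.5],85],[[0,0,15],[0,0,-8.5],85],[[0,0,15],[0,0,-8.5],85],[[0,0,15],[0,0,-8.5],85],[[0,0,15],[0,0,-8.5],85],[[0,0,15],[0,0,-8.5],85],[[0,0,15],[0,0,-8.5],85],[[0,0,15],[0,0,-8.5],85],[[0,0,0],[0,0,0],85],[[0,0,0],[0,0,0],85]])

```text
time: 2.1
eef_pos: [0.4525, -0.2797, 0.1109]
tcp_rot: [0.761, 0.648, -0.0, -0.001]
contact_force: [0.1, -0.2, 0.1]
finger_gap: 0.0852
finger_force: 0.0
```

Run:
```python
from h import *
from rig import telemetry
s=telemetry.get_state(); print(s["eef_pos"],delta(s,(.453,-.279,.001),-.15+np.pi/2))
```

```text
[ 0.45250536 -0.27965405  0.11090942] (array([  0.7,   0.5, 109.9]), array([  0.7,   0.4, 109.9]), array([-0.07, -0.03, -0.56]))
```

Request:
move_arm(plan=[[[0.5,0.5,20],[0,0,-0.5],85],[[0,0,25],[0,0,0],85],[[0,0,25],[0,0,0],85],[[0,0,20],[0,0,0],85],[[0,0,12],[0,0,0],85],[[0,0,6],[0,0,0],85],[[0,0,0],[0,0,0],85],[[0,0,0],[0,0,0],40],[[0,0,0],[0,0,0],40],[[0,0,0],[0,0,0],40]])

```text
time: 3.1
eef_pos: [0.4546, -0.2803, 0.0049]
tcp_rot: [0.757, 0.653, 0.0, 0.001]
contact_force: [-0.8, -0.3, 6.9]
finger_gap: 0.0534
finger_force: 64.4
```

Request:
move_arm(plan=[[[0,0,0],[0,0,0],40],[[0,0,0],[0,0,0],40],[[0,0,0],[0,0,0],40],[[0,0,0],[0,0,0],40],[[0,0,0],[0,0,0],40],[[0,0,0],[0,0,0],40],[[0,0,0],[0,0,0],40],[[0,0,0],[0,0,0],40],[[0,0,0],[0,0,0],40],[[0,0,0],[0,0,0],40]])

```text
time: 4.1
eef_pos: [0.4546, -0.2804, 0.0049]
tcp_rot: [0.757, 0.653, 0.0, 0.001]
contact_force: [-1.2, -0.1, 5.8]
finger_gap: 0.0531
finger_force: 64.2
```

Request:
move_arm(plan=[[[0,0,-10],[0,0,0],40],[[0,0,-15],[0,0,0],40],[[0,0,-20],[0,0,0],40],[[0,0,-20],[0,0,0],40],[[0,0,-20],[0,0,0],40],[[0,0,-20],[0,0,0],40],[[0,0,-10],[0,0,0],40],[[0,0,-5],[0,0,0],40],[[0,0,0],[0,0,0],40],[[0,0,0],[0,0,0],40]])

```text
time: 5.1
eef_pos: [0.4529, -0.2791, 0.1225]
tcp_rot: [0.757, 0.653, -0.0, -0.001]
contact_force: [-0.7, -0.0, -1.7]
finger_gap: 0.0533
finger_force: 63.4
```

Run:
```python
from h import *
from rig import telemetry
s=telemetry.get_state(); print(s["eef_pos"],s["finger_gap"],s["finger_force"],s["ft_torque"],delta(s,(.620,.294,.125),-.026+np.pi/2))
```

```text
[ 0.45289871 -0.27910535  0.12246016] 0.053270525998903945 63.41553568840027 [0.01166641 0.01494263 0.0156906 ] (array([591.4,  81.1,  -2.3]), array([577.3, 152.1,  -2.5]), array([-0.07, -0.04, -6.96]))
```

Request:
move_arm(plan=[[[20,3,0],[0,0,0],40],[[40,5.5,0],[0,0,0],40],[[45,6,0],[0,0,0],40],[[45,6,0],[0,0,0],40],[[45,6,0],[0,0,0],40],[[45,6,0],[0,0,0],40],[[45,6,0],[0,0,0],40],[[45,6,0],[0,0,0],40],[[45,6,0],[0,0,0],40],[[45,6,0],[0,0,0],40]])

```text
time: 6.1
eef_pos: [0.5703, 0.1293, 0.1217]
tcp_rot: [0.757, 0.653, -0.001, -0.001]
contact_force: [0.7, 0.1, -2.0]
finger_gap: 0.0532
finger_force: 63.4
```

Request:
move_arm(plan=[[[45,6,0],[0,0,0],40],[[45,6,0],[0,0,0],40],[[40,6,0],[0,0,0],40],[[30,4,0],[0,0,0],40],[[11,2.5,0],[0,0,0],40],[[0,0,0],[0,0,-3.5],40],[[0,0,0],[0,0,-3.5],40],[[0,0,0],[0,0,0],40],[[0,0,0],[0,0,0],40],[[0,0,0],[0,0,0],40]])

```text
time: 7.1
eef_pos: [0.6202, 0.2924, 0.1228]
tcp_rot: [0.717, 0.698, -0.0, -0.0]
contact_force: [-0.4, 0.4, -2.0]
finger_gap: 0.0534
finger_force: 63.4
```

Run:
```python
from h import *
from rig import telemetry, optics
s=telemetry.get_state(); print(s["eef_pos"],s["finger_gap"],s["finger_force"],delta(s,(.620,.294,.011),-.026+np.pi/2))
d=optics.get_image("side"); cv2.imwrite("pics/s1.png",cv2.resize(d["image"][120:320,60:340],None,fx=2.5,fy=2.5)[:,:,::-1])
```

```text
[0.62019776 0.29244212 0.12279021] 0.05340024722718106 63.38284134864807 (array([ 1.600e+00, -1.000e-01,  1.118e+02]), array([  1.6,  -0.2, 111.8]), array([-0.05,  0.03, -0.05]))
```

View pics/s1.png

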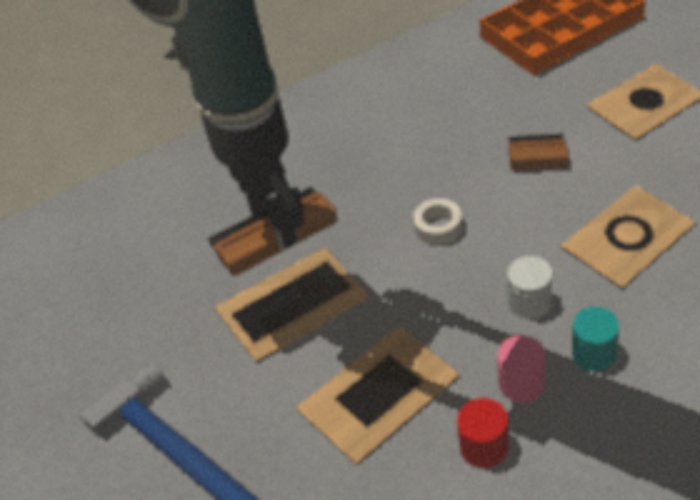

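The crop shows the long squeegee held level, crop (275,230), above its pad at (290,300).

Request:
move_arm(plan=[[[1.5,0,20],[0,0,0],40],[[0,0,25],[0,0,0],40],[[0,0,25],[0,0,0],40],[[0,0,20],[0,0,0],40],[[0,0,12],[0,0,0],40],[[0,0,7],[0,0,0],40],[[0,0,3],[0,0,0],40],[[0,0,0],[0,0,0],40],[[0,0,0],[0,0,0],40],[[0,0,0],[0,0,0],40]])

```text
time: 8.15
eef_pos: [0.6213, 0.2951, 0.0125]
tcp_rot: [0.716, 0.698, 0.001, 0.0]
contact_force: [-0.1, 0.4, -1.4]
finger_gap: 0.0537
finger_force: 63.4
```

Request:
move_arm(plan=[[[0,0,0],[0,0,0],85],[[0,0,0],[0,0,0],85],[[0,0,0],[0,0,0],85],[[0,0,0],[0,0,0],85],[[0,0,-15],[0,0,0],85],[[0,0,-20],[0,0,0],85],[[0,0,-20],[0,0,0],85],[[0,0,-20],[0,0,0],85],[[0,0,-20],[0,0,0],85],[[0,0,0],[0,0,0],85]])

```text
time: 9.15
eef_pos: [0.6234, 0.2959, 0.1116]
tcp_rot: [0.716, 0.698, 0.004, 0.001]
contact_force: [0.1, 0.1, -0.7]
finger_gap: 0.0848
finger_force: 0.0
```

Run:
```python
from h import *
from rig import telemetry, optics
s=telemetry.get_state(); print(s["eef_pos"],s["finger_gap"],delta(s,(.606,.0895,.105),np.pi/2))
```

```text
[0.62339323 0.29592974 0.11158593] 0.08481367732858992 (array([-206.8,  -12.2,    5.8]), array([-206.4,  -17.4,    6.6]), array([ 0.43, -0.19, -1.45]))
```

Request:
move_arm(plan=[[[-20,-1,0],[0,0,0],85],[[-35,-2,0],[0,0,0],85],[[-45,-3,0],[0,0,0],85],[[-45,-3,0],[0,0,0],85],[[-35,-2,0],[0,0,0],85],[[-20,-1,0],[0,0,0],85],[[-7,0,0],[0.4,-0.2,-1.5],85],[[0,0,0],[0,0,0],85],[[0,0,0],[0,0,0],85],[[0,0,0],[0,0,0],85]])

```text
time: 10.15
eef_pos: [0.6028, 0.0883, 0.1057]
tcp_rot: [0.707, 0.707, -0.004, -0.002]
contact_force: [0.1, 0.1, 1.0]
finger_gap: 0.085
finger_force: 0.0
```

Run:
```python
from h import *
from rig import telemetry, optics
s=telemetry.get_state(); print(s["eef_pos"],s["finger_gap"],delta(s,(.606,.0895,.005),np.pi/2))
d=optics.get_image("top"); cv2.imwrite("pics/t2.png",cv2.resize(d["image"][130:270,130:330],None,fx=4,fy=4)[:,:,::-1])
P=cloud(d); hi=(d["range_z"]>0)&(P[...,2]>.015)&(P[...,2]<.04)
q=blob(hi,(175,170),(32,22)); print(rect(P[q[:,1],q[:,0]]),P[q[:,1],q[:,0]][:,2].max())
```

```text
[0.60277972 0.08828193 0.10573363] 0.08495559726077151 (array([  1.6,   4. , 100.7]), array([  1.2,   3.2, 100.7]), array([-0.45,  0.19,  0.05]))
(array([620.2, 303.6]), 111, 55, -0.02) 0.03583703738402266
```

View pics/t2.png

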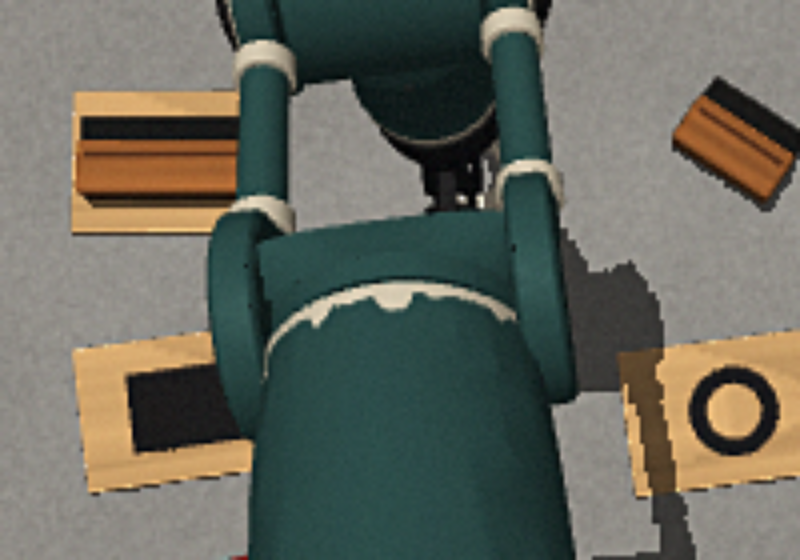

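The crop shows the long squeegee lying within its outline (left end at crop (78,160)); the right end is hidden by the arm. Measured, it is about (620, 294) mm, which is on target.

Request:
move_arm(plan=[[[1.5,3.5,20],[-0.4,0.2,0],85],[[0,0,25],[0,0,0],85],[[0,0,25],[0,0,0],85],[[0,0,17],[0,0,0],85],[[0,0,8],[0,0,0],85],[[0,0,5],[0,0,0],85],[[0,0,0],[0,0,0],85],[[0,0,0],[0,0,0],45],[[0,0,0],[0,0,0],45],[[0,0,0],[0,0,0],45]])

```text
time: 11.2
eef_pos: [0.6082, 0.0896, 0.0085]
tcp_rot: [0.707, 0.707, 0.001, 0.001]
contact_force: [-0.5, -0.0, 5.7]
finger_gap: 0.0595
finger_force: 63.4
```

Request:
move_arm(plan=[[[0,0,0],[0,0,0],45],[[0,0,0],[0,0,0],45],[[0,0,-10],[0,0,0],45],[[0,0,-20],[0,0,0],45],[[0,0,-25],[0,0,0],45],[[0,0,-25],[0,0,0],45],[[0,0,-20],[0,0,0],45],[[0,0,-10],[0,0,0],45],[[0,0,0],[0,0,0],45],[[0,0,0],[0,0,0],45]])

```text
time: 12.2
eef_pos: [0.6062, 0.0894, 0.1159]
tcp_rot: [0.707, 0.707, -0.0, -0.0]
contact_force: [-0.9, 0.5, -1.0]
finger_gap: 0.06
finger_force: 64.6
```

Run:
```python
from h import *
from rig import telemetry, optics
s=telemetry.get_state(); print(s["eef_pos"],s["finger_gap"],s["finger_force"],delta(s,(.4365,-.0863,.12),np.pi/2))
```

```text
[0.60622531 0.08939847 0.11594391] 0.05999371182452311 64.59818227216601 (array([-175.5, -169.9,   -4. ]), array([-175.7, -169.7,   -4.1]), array([-0.03, -0.  ,  0.05]))
```

Request:
move_arm(plan=[[[-15,-14.5,0],[0,0,0],45],[[-28,-27,0],[0,0,0],45],[[-32,-31,0],[0,0,0],45],[[-32,-31,0],[0,0,0],45],[[-32,-31,0],[0,0,0],45],[[-24,-23,0],[0,0,0],45],[[-12.5,-12.5,0],[0,0,0],45],[[0,0,0],[0,0,0],45],[[0,0,0],[0,0,0],45],[[0,0,0],[0,0,0],45]])

```text
time: 13.2
eef_pos: [0.4371, -0.0857, 0.1158]
tcp_rot: [0.707, 0.708, 0.0, -0.0]
contact_force: [-0.2, 0.5, -0.8]
finger_gap: 0.0599
finger_force: 64.6
```

Run:
```python
from h import *
from rig import telemetry, optics
s=telemetry.get_state(); print(s["eef_pos"],s["finger_gap"],s["finger_force"],delta(s,(.4365,-.0863,.0145),np.pi/2))
```

```text
[ 0.43712551 -0.08567918  0.11580841] 0.0599361480648714 64.64226638898253 (array([ -0.7,  -0.6, 101.3]), array([ -0.6,  -0.6, 101.3]), array([-0.03, -0.03,  0.07]))
```

Request:
move_arm(plan=[[[-0.5,-0.5,20],[0,0,0],45],[[0,0,25],[0,0,0],45],[[0,0,25],[0,0,0],45],[[0,0,16],[0,0,0],45],[[0,0,9],[0,0,0],45],[[0,0,5],[0,0,0],45],[[0,0,2],[0,0,0],45],[[0,0,0],[0,0,0],45],[[0,0,0],[0,0,0],45],[[0,0,0],[0,0,0],45]])

```text
time: 14.2
eef_pos: [0.4371, -0.0868, 0.0149]
tcp_rot: [0.707, 0.707, 0.0, 0.001]
contact_force: [-0.5, -0.8, -1.8]
finger_gap: 0.0595
finger_force: 64.6
```

Request:
move_arm(plan=[[[0,0,0],[0,0,0],85],[[0,0,0],[0,0,0],85],[[0,0,0],[0,0,0],85],[[0,0,0],[0,0,0],85],[[0,0,-15],[0,0,0],85],[[0,0,-25],[0,0,0],85],[[0,0,-25],[0,0,0],85],[[0,0,-25],[0,0,0],85],[[0,0,-20],[0,0,0],85],[[0,0,-10],[0,0,0],85]])

```text
time: 15.2
eef_pos: [0.4375, -0.087, 0.1363]
tcp_rot: [0.707, 0.707, 0.001, 0.001]
contact_force: [-0.4, -0.1, 0.6]
finger_gap: 0.0854
finger_force: 0.0
```

Run:
```python
from h import *
from rig import telemetry, optics
s=telemetry.get_state(); print(s["eef_pos"],s["finger_gap"],s["finger_force"],delta(s,(.6235,-.0955,.11),-.63+np.pi/2))
```

```text
[ 0.43748874 -0.0870211   0.13633715] 0.08536457362553178 0.0 (array([ -8.6, 185.9,  26.9]), array([102.7, 155.3,  26.3]), array([ 1.900e-01, -2.000e-02,  3.615e+01]))
```

Request:
move_arm(plan=[[[-1.5,26,0],[0,0,0],85],[[-2,45,0],[0,0,0],85],[[-2,45,0],[0,0,0],85],[[-2,45,0],[0,0,0],85],[[-1,25,5],[0,0,0],85],[[0,0,5],[0,0,8],85],[[0,0,5],[0,0,8],85],[[0,0,5],[0,0,8],85],[[0,0,5],[0,0,8],85],[[0,0,0],[0,0,4],85]])

```text
time: 16.2
eef_pos: [0.621, -0.0948, 0.107]
tcp_rot: [0.892, 0.452, -0.001, -0.001]
contact_force: [-0.5, -0.1, -0.5]
finger_gap: 0.0847
finger_force: 0.0
```

Run:
```python
from h import *
from rig import telemetry, optics
s=telemetry.get_state(); print(s["eef_pos"],s["finger_gap"],s["finger_force"],delta(s,(.6235,-.0955,.005),-.63+np.pi/2))
d=optics.get_image("top"); im=d["image"].astype(int); P=cloud(d); hi=(d["range_z"]>0)&(P[...,2]>.018)&(P[...,2]<.045)
for n,c,r in(("long",(175,170),(32,22)),("tape",(313,232),(20,18))):
    q=blob(hi,c,r); p=P[q[:,1],q[:,0]]; print(n,rect(p),p[:,2].max())
cv2.imwrite("pics/t3.png",cv2.resize(d["image"][130:270,140:350],None,fx=3,fy=3)[:,:,::-1])
```

```text
[ 0.62095939 -0.09479021  0.10699311] 0.0847378363562398 0.0 (array([  1.1,   2.8, 102. ]), array([  0.9,   2.5, 102. ]), array([-0.19,  0.08, -0.11]))
long (array([620.3, 294.1]), 129, 55, -0.035) 0.03572474421715999Traceback (most recent call last):
  File "<stdin>", line 6, in <module>
  File "h.py", line 19, in blob
    n,l,s,_=cv2.connectedComponentsWithStats((m&w).astype(np.uint8)); k=1+np.argmax(s[1:,4]); v,u=np.where(l==k); return np.c_[u,v]
                                                                          ~~~~~~~~~^^^^^^^^^
    return _wrapfunc(a, 'argmax', axis=axis, out=out, **kwds)
    return bound(*args, **kwds)
ValueError: attempt to get argmax of an empty sequence
```

The long squeegee is confirmed at (620.3, 294.1), within 1 mm. The tape is behind the arm and will be checked later. Now the short squeegee.

Request:
move_arm(plan=[[[1,2.5,20],[0,0,0],85],[[0,0,25],[0,0,0],85],[[0,0,25],[0,0,0],85],[[0,0,18],[0,0,0],85],[[0,0,9],[0,0,0],85],[[0,0,5],[0,0,0],85],[[0,0,0],[0,0,0],85],[[0,0,0],[0,0,0],40],[[0,0,0],[0,0,0],40],[[0,0,0],[0,0,0],40]])

```text
time: 17.25
eef_pos: [0.6263, -0.0959, 0.0091]
tcp_rot: [0.891, 0.454, 0.001, 0.001]
contact_force: [0.5, -0.1, -1.9]
finger_gap: 0.0529
finger_force: 62.9
```

Request:
move_arm(plan=[[[0,0,0],[0,0,0],40],[[0,0,0],[0,0,0],40],[[0,0,-10],[0,0,0],40],[[0,0,-20],[0,0,0],40],[[0,0,-25],[0,0,0],40],[[0,0,-25],[0,0,0],40],[[0,0,-25],[0,0,0],40],[[0,0,-15],[0,0,0],40],[[0,0,0],[0,0,0],40],[[0,0,0],[0,0,0],40]])

```text
time: 18.25
eef_pos: [0.6245, -0.0956, 0.1268]
tcp_rot: [0.891, 0.454, -0.0, -0.0]
contact_force: [0.0, 0.9, -2.1]
finger_gap: 0.0532
finger_force: 63.2
```

Run:
```python
from h import *
from rig import telemetry, optics
s=telemetry.get_state(); print(s["eef_pos"],s["finger_gap"],s["finger_force"],s["contact_force"],delta(s,(.4485,.2897,.12),.112+np.pi/2))
```

```text
[ 0.6245035  -0.09561271  0.1268289 ] 0.05316643651666197 63.151692152023315 [ 0.03385518  0.9484828  -2.10433825] (array([ 208.6, -368.7,    7. ]), array([ 402.6, -131.8,    6.8]), array([-3.000e-02, -0.000e+00, -4.236e+01]))
```

Request:
move_arm(plan=[[[13,-23,0],[0,0,0],40],[[22,-39,0],[0,0,0],40],[[24,-42,0],[0,0,0],40],[[24,-42,0],[0,0,0],40],[[24,-42,0],[0,0,0],40],[[24,-42,0],[0,0,0],40],[[24,-42,0],[0,0,0],40],[[24,-42,0],[0,0,0],40],[[19,-34,0],[0,0,0],40],[[10.5,-20.5,0],[0,0,0],40]])

```text
time: 19.25
eef_pos: [0.446, 0.2911, 0.1251]
tcp_rot: [0.89, 0.455, -0.002, -0.0]
contact_force: [-0.2, 0.6, -0.9]
finger_gap: 0.0532
finger_force: 63.2
```

Request:
move_arm(plan=[[[0,0,0],[0,0,-8.5],40],[[0,0,0],[0,0,-8.5],40],[[0,0,0],[0,0,-8.5],40],[[0,0,0],[0,0,-8.5],40],[[0,0,0],[0,0,-8.3],40],[[0,0,0],[0,0,0],40],[[0,0,0],[0,0,0],40],[[0,0,0],[0,0,0],40],[[0,0,0],[0,0,0],40],[[0,0,0],[0,0,0],40]])

```text
time: 20.25
eef_pos: [0.4489, 0.2894, 0.1272]
tcp_rot: [0.667, 0.745, -0.0, -0.0]
contact_force: [0.6, -0.1, -0.7]
finger_gap: 0.0529
finger_force: 63.3
```

Run:
```python
from h import *
from rig import telemetry, optics
s=telemetry.get_state(); print(s["eef_pos"],s["finger_gap"],s["finger_force"],delta(s,(.4485,.2897,.0140),.112+np.pi/2))
```

```text
[0.44893714 0.28939331 0.12719376] 0.05294108901793914 63.277480602264404 (array([  0.3,  -0.4, 113.2]), array([  0.4,  -0.4, 113.2]), array([-0.01, -0.  , -0.12]))
```

Request:
move_arm(plan=[[[0,0,20],[0,0,0],40],[[0,0,25],[0,0,0],40],[[0,0,25],[0,0,0],40],[[0,0,22],[0,0,0],40],[[0,0,12],[0,0,0],40],[[0,0,6],[0,0,0],40],[[0,0,3],[0,0,0],40],[[0,0,0],[0,0,0],40],[[0,0,0],[0,0,0],40],[[0,0,0],[0,0,0],40]])

```text
time: 21.25
eef_pos: [0.4498, 0.2899, 0.0151]
tcp_rot: [0.667, 0.745, 0.001, 0.0]
contact_force: [0.1, -0.4, -1.7]
finger_gap: 0.053
finger_force: 63.3
```

Request:
move_arm(plan=[[[0,0,0],[0,0,0],85],[[0,0,0],[0,0,0],85],[[0,0,0],[0,0,0],85],[[0,0,0],[0,0,0],85],[[0,0,-15],[0,0,0],85],[[0,0,-25],[0,0,0],85],[[0,0,-25],[0,0,0],85],[[0,0,-25],[0,0,0],85],[[0,0,-20],[0,0,0],85],[[0,0,0],[0,0,0],85]])

```text
time: 22.25
eef_pos: [0.4517, 0.291, 0.129]
tcp_rot: [0.667, 0.745, 0.004, 0.001]
contact_force: [0.8, 0.2, 0.9]
finger_gap: 0.085
finger_force: 0.0
```

Run:
```python
from h import *
from rig import telemetry, optics
s=telemetry.get_state(); print(s["eef_pos"],s["finger_gap"],s["finger_force"],delta(s,(.437,.0803,.12),np.pi/2))
```

```text
[0.4516807  0.29103701 0.12902973] 0.08502247380471815 0.0 (array([-207.8,  -38. ,    8. ]), array([-210.7,  -14.7,    9. ]), array([ 0.42, -0.22,  6.35]))
```

Request:
move_arm(plan=[[[-18,-3,0],[0,0,0],85],[[-36,-6.5,0],[0,0,0],85],[[-45,-8.5,0],[0,0,0],85],[[-45,-8.5,0],[0,0,0],85],[[-36,-6,0],[0,0,0],85],[[-20,-3.5,0],[0,0,0],85],[[-8,-1,0],[0,0,6.4],85],[[0,0,0],[0,0,0],85],[[0,0,0],[0,0,0],85],[[0,0,0],[0,0,0],85]])

```text
time: 23.25
eef_pos: [0.4347, 0.0788, 0.1237]
tcp_rot: [0.707, 0.708, -0.0, -0.0]
contact_force: [-0.6, -0.6, 0.1]
finger_gap: 0.0849
finger_force: 0.0
```

Run:
```python
from h import *
from rig import telemetry, optics
s=telemetry.get_state(); print(s["eef_pos"],s["finger_gap"],s["finger_force"],delta(s,(.437,.0803,.02),np.pi/2))
d=optics.get_image("top"); P=cloud(d); hi=(d["range_z"]>0)&(P[...,2]>.018)&(P[...,2]<.045)
for n,c,r in(("short",(177,231),(22,20)),("tape",(313,232),(20,18))):
    try: q=blob(hi,c,r); p=P[q[:,1],q[:,0]]; print(n,rect(p),p[:,2].max())
    except ValueError: print(n,"hidden")
```

```text
[0.43467199 0.07881939 0.12371733] 0.0849101766056792 0.0 (array([  1.5,   2.5, 103.7]), array([  1.5,   2.3, 103.7]), array([-0.07, -0.  ,  0.07]))
short (array([448.8, 289.9]), 75, 55, 0.102) 0.036203432995061124
tape (array([436.1, -87.1]), 60, 59, -0.031) 0.035612439605375856
```

The short squeegee is at (448.8, 289.9) with yaw 0.10, and the tape is at (436.1, -87.1). Both are within about 1 mm. Now the tin.

Request:
move_arm(plan=[[[1.5,2.5,15],[0,0,0],85],[[0,0,25],[0,0,0],85],[[0,0,25],[0,0,0],85],[[0,0,20],[0,0,0],85],[[0,0,12],[0,0,0],85],[[0,0,6],[0,0,0],85],[[0,0,0],[0,0,0],85],[[0,0,0],[0,0,0],38],[[0,0,0],[0,0,0],38],[[0,0,0],[0,0,0],38]])

```text
time: 24.3
eef_pos: [0.439, 0.0803, 0.0227]
tcp_rot: [0.707, 0.707, 0.001, 0.001]
contact_force: [-0.3, 0.8, 0.8]
finger_gap: 0.0504
finger_force: 62.6
```

Request:
move_arm(plan=[[[0,0,0],[0,0,0],38],[[0,0,0],[0,0,0],38],[[0,0,-10],[0,0,0],38],[[0,0,-20],[0,0,0],38],[[0,0,-25],[0,0,0],38],[[0,0,-25],[0,0,0],38],[[0,0,-20],[0,0,0],38],[[0,0,-10],[0,0,0],38],[[0,0,0],[0,0,0],38],[[0,0,0],[0,0,0],38]])

```text
time: 25.3
eef_pos: [0.4371, 0.08, 0.1307]
tcp_rot: [0.707, 0.707, -0.0, -0.0]
contact_force: [0.6, 0.6, -2.5]
finger_gap: 0.0503
finger_force: 62.8
```

Run:
```python
from h import *
from rig import telemetry, optics
s=telemetry.get_state(); print(s["eef_pos"],s["finger_gap"],s["finger_force"],s["contact_force"],delta(s,(.6112,-.2971,.13),np.pi/2))
```

```text
[0.43709277 0.08003718 0.13067018] 0.0503466130132393 62.843022658489645 [ 0.58000775  0.55351354 -2.46287698] (array([-377. ,  174.4,    0.5]), array([-377.1,  174.1,    0.7]), array([-0.05,  0.  , -0.05]))
```

Request:
move_arm(plan=[[[-20,9,0],[0,0,0],38],[[-36,17,0],[0,0,0],38],[[-43,20,0],[0,0,0],38],[[-43,20,0],[0,0,0],38],[[-43,20,0],[0,0,0],38],[[-43,20,0],[0,0,0],38],[[-43,20,0],[0,0,0],38],[[-43,20,0],[0,0,0],38],[[-37,17,0],[0,0,0],38],[[-26,11.5,0],[0,0,0],38]])

```text
time: 26.3
eef_pos: [0.6115, -0.2994, 0.1284]
tcp_rot: [0.708, 0.706, -0.001, -0.001]
contact_force: [0.4, -0.0, -1.7]
finger_gap: 0.0501
finger_force: 62.8
```

Request:
move_arm(plan=[[[0,0,10],[0,0,0],38],[[0,0,15],[0,0,0],38],[[0,0,15],[0,0,0],38],[[0,0,10],[0,0,0],38],[[0,0,0],[0,0,0],38],[[0,0,0],[0,0,0],38],[[0,0,0],[0,0,0],38],[[0,0,0],[0,0,0],38],[[0,0,0],[0,0,0],38],[[0,0,0],[0,0,0],38]])

```text
time: 27.3
eef_pos: [0.6122, -0.2972, 0.0819]
tcp_rot: [0.707, 0.707, 0.0, 0.0]
contact_force: [0.0, -0.1, -2.2]
finger_gap: 0.0505
finger_force: 62.8
```

Run:
```python
from h import *
from rig import telemetry, optics
s=telemetry.get_state(); print(s["eef_pos"],s["finger_gap"],s["finger_force"],delta(s,(.6112,-.2971,.028),np.pi/2))
```

```text
[ 0.61219681 -0.29719361  0.08187505] 0.050482831665657396 62.809724821709096 (array([ 0.1, -1. , 53.9]), array([ 0.1, -1. , 53.9]), array([ 0.05,  0.02, -0.05]))
```

Request:
move_arm(plan=[[[0,-1,15],[0,0,0],38],[[0,0,15],[0,0,0],38],[[0,0,12],[0,0,0],38],[[0,0,7],[0,0,0],38],[[0,0,4],[0,0,0],38],[[0,0,1],[0,0,0],38],[[0,0,0],[0,0,0],38],[[0,0,0],[0,0,0],38],[[0,0,0],[0,0,0],38],[[0,0,0],[0,0,0],38]])

```text
time: 28.3
eef_pos: [0.6092, -0.2962, 0.0288]
tcp_rot: [0.707, 0.707, -0.001, -0.002]
contact_force: [-8.3, 5.7, 14.0]
finger_gap: 0.05
finger_force: 64.4
```

Request:
move_arm(plan=[[[0,0,0],[0,0,0],85],[[0,0,0],[0,0,0],85],[[0,0,0],[0,0,0],85],[[0,0,0],[0,0,0],85],[[0,0,-15],[0,0,0],85],[[0,0,-25],[0,0,0],85],[[0,0,-25],[0,0,0],85],[[0,0,-25],[0,0,0],85],[[0,0,-25],[0,0,0],85],[[0,0,-25],[0,0,0],85]])

```text
time: 29.3
eef_pos: [0.6111, -0.2971, 0.1695]
tcp_rot: [0.707, 0.707, 0.0, 0.001]
contact_force: [1.0, 0.1, 0.1]
finger_gap: 0.0848
finger_force: 0.0
```

Request:
move_arm(plan=[[[-20,-20,0],[0,0,0],85],[[30,-30,0],[0,0,0],85],[[40,-20,0],[0,0,0],85],[[40,0,0],[0,0,0],85],[[45,0,0],[0,0,0],85],[[45,0,0],[0,0,0],85],[[45,0,0],[0,0,0],85],[[45,0,0],[0,0,0],85],[[40,0,0],[0,0,0],85],[[0,0,0],[0,0,0],85]])

```text
time: 30.3
eef_pos: [0.5412, 0.0173, 0.1686]
tcp_rot: [0.706, 0.709, 0.001, -0.0]
contact_force: [0.5, 0.1, -0.1]
finger_gap: 0.0852
finger_force: 0.0
```

Run:
```python
from h import *
from rig import telemetry, optics
d=optics.get_image("top"); P=cloud(d); hi=(d["range_z"]>0)&(P[...,2]>.018)&(P[...,2]<.075)
for n,c,r in(("long",(175,170),(32,22)),("short",(177,231),(22,20)),("tape",(313,232),(20,18)),("tin",(386,168),(20,20))):
    try:
        q=blob(hi,c,r); p=P[q[:,1],q[:,0]]; print(n,rect(p),np.percentile(p[:,2],95)); t=p[p[:,2]>np.percentile(p[:,2],90)-.004]; print((t.mean(0)*1000).round(1))
    except ValueError: print(n,"hidden")
cv2.imwrite("pics/t4.png",d["image"][:,:,::-1])
```

```text
long (array([620.1, 294.8]), 131, 55, -0.029) 0.032767829385085046
[612.1 294.7  30.6]
short (array([449.3, 287.7]), 80, 55, 0.111) 0.033068369569124324
[441.2 286.1  30.7]
tape (array([ 438.4, -104.4]), 57, 27, -1.462) 0.03393565224353141
[ 437.4 -104.7   31.7]
tin (array([ 609.1, -294.8]), 51, 51, 0.234) 0.06488018087739257
[ 609.1 -295.3   62.4]
```

View pics/t4.png

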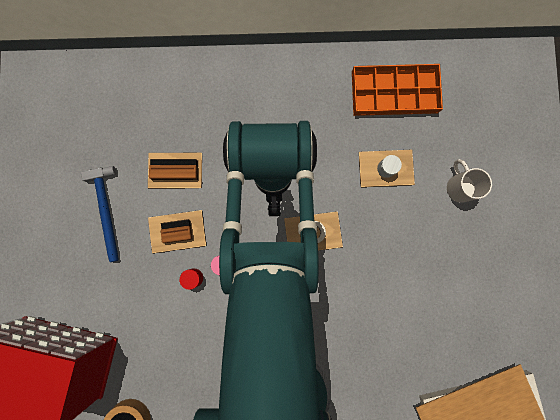

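The view shows the long squeegee (175,170), short squeegee (177,232) and tin (391,166) on their outlines, with mug (469,185) and hammer (105,215) unmoved. The tape, half hidden by the arm, measured 1 mm off when it was in full view. I'm handing in.

```bash
python3 -c "
from rig import job
print(job.close_job())"
```

```text
the job is handed in; nothing more can be done
None
```

Both squeegees, the tape roll and the ink tin lie on their own outlined pads, each measured within about 3 mm of centre; the mug and hammer look unmoved, and the job is handed in (no verdict was returned).

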